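# Load the soaking basket with bungs and unclip it from its drip stand

### The job

Pick up the small metal loading tray by its wooden grip and tip the three bungs off it into the wire soaking basket, then stand the empty tray flat on the bench again and let go of it. Squeeze the basket's two side clips together with the fingers, lift the basket straight out of the drip stand with the bungs in it, and finish while still holding it by the squeezed clips, level and about 10 cm above where it sat. Leave the other tools on the bench as they are.

Things in the scene. Friction and masses are not known exactly. Their poses are not given: they have to be found in the camera images.
- tray: Loading tray of smooth sheet metal, an open-nosed chute 46 mm wide, 142 mm long, walls 20 mm high, 42 mm apart. Origin: centre of underside; y runs along it, open nose at y = -70 mm (at the start turned roughly to world -y, the basket's side), closed rear at y = +72 mm. Bungs start to slide at 14 to 20 degrees nose-down; 35 to 40 degrees empties it. 0.22 kg empty.
- tray_grip (a point): Middle of the tray's wooden grip, at [0, 5, 75] mm in the tray's frame, nearly above its centre of mass; axes as the tray's. The grip lies along y above the tray: 14 mm wide (x), z from 65 to 85 mm, y from -26 to +62 mm, held by a strap behind the rear wall. Take it across x, at any tilt; nothing else of the tray is above z = 40 mm except the rear strap.
- tray_nose (a point): Middle of the tray's open nose edge on the floor's upper face, [0, -70, 2] mm in the tray's frame; axes as the tray's. The floor is 2 mm thick.
- bung_a: Loose bung, a plain wooden plug 35 mm in diameter and 35 mm high, 30 g, standing on the tray. Origin: centre of its underside. The rearmost of the three.
- bung_b: Loose bung as bung_a, standing in the middle of the tray.
- bung_c: Loose bung as bung_a, the one nearest the nose.
- basket: Oblong wire soaking basket, open on top, 0.26 kg. Origin: centre of underside; y = long axis (ends alike), x = across, from clip_near to clip_far. Outside 56 (x) by 136 (y) mm, rim at z = 58; inside 52 by 132 mm, floor at z = 3. A clip rocks at the middle of each long side. Both squeezed, it lifts straight out and hangs from the pads; unsqueezed it is locked.
- clip_far (a joint): Rocking angle of the clip at x = +33 mm (pin at z = 46 mm): 0 at rest, its hook caught under the pan's rim; 0.17 fully squeezed; lets go beyond about 0.11. A spring returns it: about 2 N at the pad to start, 5 N to squeeze it fully. Outside the pads the clips reach out to x = +-42 mm up to z = 53 mm, so keep fingertips above z = 57 mm.
- clip_near (a joint): The same for the other clip, at x = -33 mm.
- clip_far_pad (a point): Middle of the outer face of clip_far's ribbed pad (at rest x = 32, z = 74 mm in the basket's frame); push it towards the basket's -x. Pads are 28 mm long (y), above the rim from z = 57 to 91 mm; their outer faces stand 58 mm (bottom) to 69 mm (top) apart at rest, upright and 54 mm apart when squeezed.
- clip_near_pad (a point): The same for clip_near (at rest x = -32, z = 74 mm). Push it towards +x of the basket.
- drip_stand: Drip stand, fixed to the bench: wooden board 110 (x) by 200 (y) by 14 mm with a steel pan 73 by 156 mm on it, its rim 38 mm above the bench; the basket fits into it with 2 mm to spare all round. Origin: centre of the board's underside; axes as the basket's, whose origin sits 19 mm above this one while clipped in.
- chisel: Bystander: chisel with a turned wooden handle, 270 mm long, 31 mm thick, lying between the robot and the work. Origin: centre of its underside.
- nail_tin: Bystander: round tin of nails, 85 mm in diameter, 28 mm high. Origin: centre of its underside.
- pencil: Bystander: pencil, 167 mm long. Origin: centre of its underside.
- tape_measure: Bystander: tape measure, 80 mm long, 62 mm high, standing behind the work. Origin: centre of its underside.
- sanding_block: Bystander: cork sanding block, 111 by 62 by 31 mm. Origin: centre of its underside.
- hoop_driver: Bystander: wood and iron hoop driver, 185 mm long, 40 mm high. Origin: centre of its underside.
Mind the look-alikes: they are no part of the job. What is shaped like the bung_b but blue or green is not meant.

How it is judged:
By the outcome, as a careful person would: the job done as asked, in the order asked, and still so for the second after the job is handed in, while the arm keeps its last pose, push and grip.
It also fails if it takes over 61 s, if anything falls off the work surface, if the arm or the gripper's body presses on something with over 40 N, if the wrist force passes 120 N, or if a joint passes its speed limit or range.

### The arm

A 6-joint arm with a two-finger parallel gripper is mounted at the origin on a cart in front of the work surface, level with it; the furniture and walls round the work are solid. World frame = base frame: x ahead of the robot, y to its left, z up, the work surface at z = 0. Lengths are in m, angles in rad, forces in N, time in s.
With the tool pointing down it reaches from about 0.325 to 0.775 m from the base axis. Payload 9.3 kg.
Tool frame: the origin (TCP) lies midway between the tips of the shut fingers; the grasp point (between the pads) lies 19 mm behind it; z points along the fingers, y is the line along which they close (so a half turn about z gives the same grasp; the last joint's range is limited). The gripper opens to 85 mm and grips with 20 to 120 N. Pads are 22 mm wide; open, the fingers measure 114 mm over their backs; the gripper's body (76 mm by 85 mm) begins 54 mm behind the grasp point. The pads swing forward as they close: fully open they stand 13 mm farther back than shut.
Start: joints at [-1.365, 0.259, 0.021, 1.334, 0, 1.418], TCP at [0.193, -0.515, 0.231] pointing down, gripper open.
Joint ranges: [-3.04, 3.04], [-0.91, 1.82], [-1.04, 1.36], [-1.92, 1.95], [-1.52, 1.45], [-3.14, 3.14]. Speed limits (rad/s): [2.22, 2.22, 2.79, 3.14, 3.14, 3.14].

### API

Orientations are given as a unit quaternion [x, y, z, w].
In Python, from plant import manip gives the robot as it stands.
- The arm moves only by the shell command python3 -m jog 'ROWS' [FORCE]. ROWS is JSON, a list of rows, each a list of 3 entries, a list of its own where there are three numbers: the shift along the tool's x, y, z in mm, then the turn, a rotation vector about the tool's x, y, z in degrees, then the opening in per cent of the stroke, from 0 (shut) to 100 (fully open). In form: [[[tx, ty, tz], [rx, ry, rz], fingers], ...]. A call has 1 to 10 rows; each row shifts and turns the commanded pose from where the row before left it, along the tool's axes as they then stand; what a row does not reach is not made up. A row lasts 1/10 s, in which the tool goes at most 50 mm and 8.59 degrees, less where a joint would pass 70% of its speed; a pose out of reach is approached as far as the arm can. A call with a gripper value outside its range is refused whole. The fingers move at their own pace and stop on an object; FORCE is the grip in N (left out, the last holds). Time passes only in rows, so rows that do not move let the fingers close. It gives the time, the measured TCP pose, the force, the opening and the grip force at its end, in the units of the state.
- manip.observe(): the state, without advancing time (a new reading comes with each control period).
- manip.capture(name): name is "scene" or "top"; returns the picture (480x640x3 uint8, red, green, blue); there is no depth.
- manip.camera_params(name): a dict with "K" (3x3 intrinsics, pixels), "distortion" ([k1, k2, p1, p2, k3] as OpenCV has them; the pictures are not rectified), "position" and "attitude" of the camera in the world. Camera axes: x right, y down, z forward; pixel columns grow to the right and rows downward; lengths in m; the calibration is good to about 2 mm. A picture is of the moment at which its call begins. camera_params takes no time and is no camera call.
- manip.hand_in(): hands the job in; it is judged then, once.
The state is a dict: "t": time; "joint_positions": joint angles; "joint_vel": joint speeds; "tau": joint torques, N m; "eef_pos": TCP position; "ee_rot": TCP orientation; "contact_force": force on the tool from outside, world axes, zero at the start; "torque": the same for the moment, N m; "grip_width": opening from 0.0 (shut) to 1.0 (fully open); "grasp_force": force on a finger pad.
Only numpy, scipy, OpenCV 4.12 (cv2) and the standard library are available. Lean on these libraries where they do the work, as an engineer would, in place of code of your own. Each camera call takes 0.05 s, during which the arm holds its last target. There are 200 camera calls.

## Working session

There is one attempt and no reset: what is moved stays moved. The work goes in short steps, Python scripts to look and compute and a shell command to move; the robot and the scene stay as the last step left them, time stands still between calls to the robot, and variables do not carry over. Pictures are saved under pics/ and viewed, at most 10 in all, crops included, and the job is handed in when it is done.

```bash
mkdir -p pics; ls
python3 - <<'E'
from plant import manip
import cv2
for n in("scene","top"):
    im=manip.capture(n); cv2.imwrite(f"pics/{n}0.png",im[:,:,::-1]); p=manip.camera_params(n); print(n,p)
s=manip.observe(); print(s)
E
```

```text
pics
scene {'K': array([[538.77004652,   0.        , 317.79497401],
       [  0.        , 538.77004652, 238.79440558],
       [  0.        ,   0.        ,   1.        ]]), 'distortion': array([0.01862218, 0.        , 0.        , 0.        , 0.        ]), 'position': array([-0.16656724,  0.78703936,  0.58184658]), 'attitude': array([-0.26445647,  0.79209902, -0.52236735,  0.17255224])}
top {'K': array([[457.55548883,   0.        , 317.46751538],
       [  0.        , 457.55548883, 235.38660376],
       [  0.        ,   0.        ,   1.        ]]), 'distortion': array([0.00702302, 0.        , 0.        , 0.        , 0.        ]), 'position': array([ 0.39610472, -0.10722625,  1.10627686]), 'attitude': array([ 0.70784931, -0.70428798,  0.04658986, -0.02751695])}
{'t': 0.1, 'joint_positions': array([-1.36461114e+00,  2.59149235e-01,  2.08611709e-02,  1.33371232e+00,
       -1.45756551e-05,  1.41818711e+00]), 'joint_vel': array([ 0.00144394,  0.00038768,  0.00176509,  0.00063526, -0.00037192,
       -0.00032701]), 'tau': array([ 5.56390121e-03, -5.56693089e+01,  3.45069373e+01,  1.16774780e-02,
       -1.13401359e-04, -1.65083298e-05]), 'eef_pos': array([ 0.19306621, -0.51473903,  0.23072864]), 'ee_rot': array([ 9.83951253e-01,  1.78436456e-01, -2.34103692e-05, -6.01615613e-04]), 'contact_force': array([ 0.56807667, -0.0786747 ,  0.42318547]), 'torque': array([ 0.05858299,  0.02782962, -0.01327226]), 'grasp_force': 0.0, 'grip_width': 0.9993557958120994}
```

View pics/scene0.png

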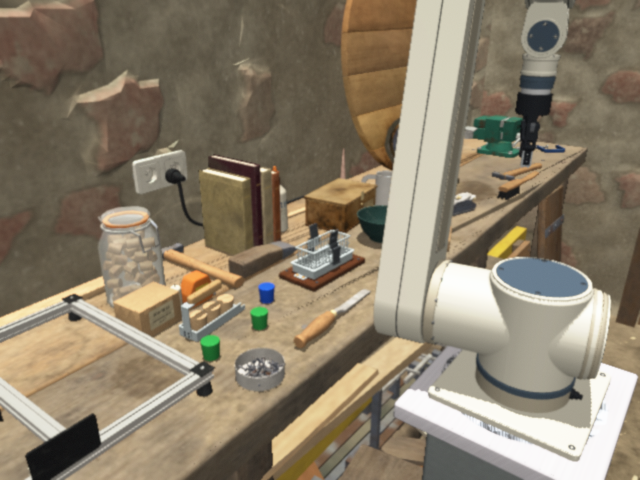

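View pics/top0.png

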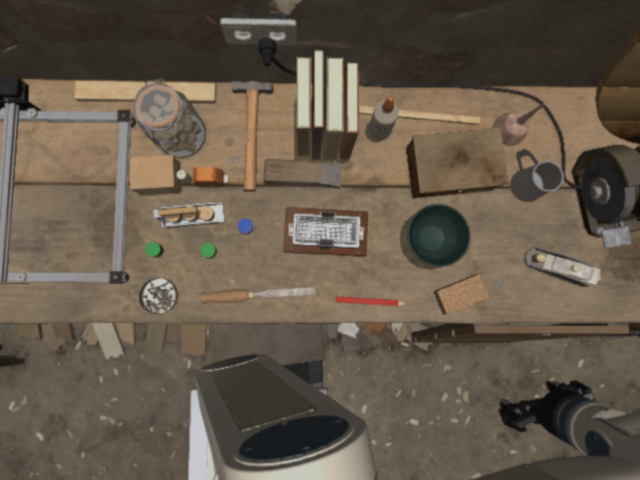

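The top picture shows the tray at about (190,215), with its wooden grip along the image's x axis and the nose to the right. The basket in its stand is at (327,232). The blue (246,226) and green (208,250), (153,250) plugs are look-alikes. The bungs I want are the three wooden ones on the tray. Next I'll take one close crop.

Run:
```python
import cv2,numpy as np
a=cv2.imread("pics/top0.png");b=cv2.imread("pics/scene0.png")
A=a[192:268,145:245];B=a[192:268,275:375]
C=b[265:341,170:270];D=b[220:296,270:370]
f=lambda i:cv2.resize(i,(400,300),interpolation=cv2.INTER_CUBIC)  #x4 (3.95 v)
f=lambda i:cv2.resize(i[:75],(400,300),interpolation=cv2.INTER_CUBIC)
cv2.imwrite("pics/crop0.png",np.vstack([np.hstack([f(A),f(B)]),np.hstack([f(C),f(D)])]))
```

```text
(no output)
```

View pics/crop0.png

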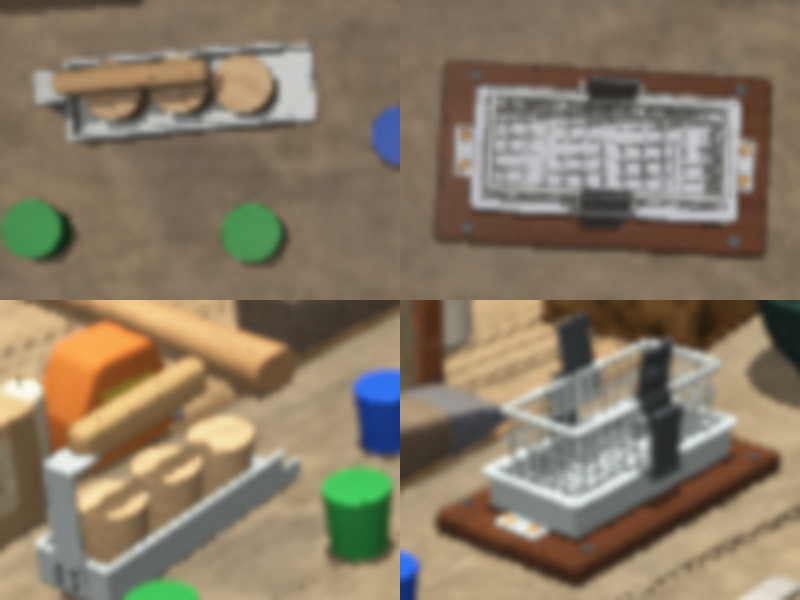

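The crops confirm the choice: a sheet-metal tray with three wooden bungs, grip ends at crop (55,84) and (209,76). The drip stand's board corners are at (445,60), (771,78), (765,255) and (436,240). Next I'll fit both poses.

```bash
cat > h.py <<'E'
import numpy as np,cv2
from scipy.optimize import least_squares
from scipy.spatial.transform import Rotation as R
from plant import manip
P={n:manip.camera_params(n) for n in("scene","top")}
def proj(n,X):
    p=P[n];Rm=R.from_quat(p["attitude"]).as_matrix()
    c=(np.atleast_2d(X)-p["position"])@Rm
    return cv2.projectPoints(c,np.zeros(3),np.zeros(3),p["K"],p["distortion"])[0][:,0]
def fit(obs,x0,z=0.): # obs: (cam,[x,y,z]mm,(u,v)); planar pose
    def f(q):
        r=[]
        for c,m,uv in obs:
            m=np.array(m)/1e3
            X=R.from_euler('z',q[2]).apply(m)+[q[0],q[1],z]
            r+=list(proj(c,X)[0]-uv)
        return np.array(r)
    s=least_squares(f,x0,loss='soft_l1');return s.x,f(s.x).reshape(-1,2)
E
python3 - <<'E'
from h import *
np.set_printoptions(precision=4,suppress=True)
A=lambda x,y:(145+x/4-.4,192+y/4-.4);B=lambda x,y:(275+(x-400)/4-.4,192+y/4-.4)
C=lambda x,y:(170+x/4-.4,265+(y-300)/4-.4);D=lambda x,y:(270+(x-400)/4-.4,220+(y-300)/4-.4)
t,s="top","scene"
tray=[(t,[0,62,85],A(55,84)),(t,[0,-26,85],A(209,76)),(t,[23,-70,10],A(310,44)),(t,[-23,-70,10],A(317,120)),(t,[-23,72,20],A(70,139)),
 (s,[0,62,75],C(82,440)),(s,[0,-26,75],C(200,372))]
st=[(t,[55,100,14],B(445,60)),(t,[55,-100,14],B(771,78)),(t,[-55,-100,14],B(765,255)),(t,[-55,100,14],B(436,240)),
 (s,[55,100,14],D(437,520)),(s,[-55,100,14],D(582,578)),(s,[-55,-100,14],D(778,458))]
for o,x0 in((tray,[.45,.2,0]),(st,[.4,-.1,0])):
    x,r=fit(o,x0);print(x,np.degrees(x[2]));print(r.T)
E
```

```text
[0.5592 0.1613 0.0997] 5.714435470941497
[[-0.8437  0.2835 -0.014  -0.3292  0.5311 -0.1806  1.2782]
 [-0.2367 -1.7911  0.2276  0.0423  0.2025  1.4154 -0.3934]]
[ 0.5211 -0.1557 -0.0349] -2.0006167066465577
[[-0.9346  0.1799  0.442  -0.8051 -0.844  -0.4882  1.4059]
 [ 0.3932 -0.5918  0.4996  0.8862 -2.3147 -2.6427 -2.4226]]
```

```bash
cat >> h.py <<'E'
def tgt(yaw,tilt): # tray/basket yaw, nose-down tilt (deg): tool y along object x, tool z down
    base=R.from_matrix(np.array([[0,1,0],[1,0,0],[0,0,-1]]).T) # tool x=obj y, tool y=obj x, tool z=-z
    return R.from_euler('z',yaw,degrees=True)*R.from_euler('x',tilt,degrees=True)*base
def delta(p,Rt,pre=""):
    s=manip.observe();Rc=R.from_quat(s["ee_rot"]);d=np.array(p)-s["eef_pos"]
    np.set_printoptions(precision=2,suppress=True)
    print(pre,"t",s["t"],"pos",s["eef_pos"]*1e3,"world d",d*1e3,"tool d",Rc.inv().apply(d)*1e3,"in target axes",Rt.inv().apply(d)*1e3,"rotvec deg",np.degrees((Rc.inv()*Rt).as_rotvec()),"F",s["contact_force"],"grip",s["grip_width"],s["grasp_force"])
E
python3 -m jog '[[[0,0,0],[0,0,-8.3],50],[[0,0,0],[0,0,-8.3],50],[[0,0,0],[0,0,-8.3],50],[[0,0,0],[0,0,-8.3],50],[[0,0,0],[0,0,-8.3],50],[[0,0,0],[0,0,-8.3],50],[[0,0,0],[0,0,-8.3],50],[[0,0,0],[0,0,-8.3],50],[[0,0,0],[0,0,-8.3],50]]'
python3 -c "
from h import *
delta([.5587,.1663,.20],tgt(5.7,0))"
```

```text
t: 1.0
eef_pos: [0.1931, -0.5148, 0.2309]
ee_rot: [0.672, 0.741, 0.0, -0.0]
contact_force: [0.7, 0.5, 0.5]
grip_width: 0.497
grasp_force: 0.0
 t 1.0 pos [ 193.07 -514.8   230.89] world d [365.63 681.1  -30.89] tool d [642.15 430.33  31.41] in target axes [641.41 431.47  30.89] rotvec deg [-0.01 -0.05 -0.1 ] F [0.68 0.53 0.48] grip 0.4970551099032433 0.0
```

```bash
python3 -m jog '[[[35,24,0],[0,0,0],50],[[35,24,0],[0,0,0],50],[[35,24,0],[0,0,0],50],[[35,24,0],[0,0,0],50],[[35,24,0],[0,0,0],50],[[35,24,0],[0,0,0],50],[[35,24,0],[0,0,0],50],[[35,24,0],[0,0,0],50],[[35,24,0],[0,0,0],50],[[35,24,0],[0,0,0],50]]' | head -2
python3 -m jog '[[[35,24,0],[0,0,0],50],[[35,24,0],[0,0,0],50],[[35,24,0],[0,0,0],50],[[35,24,0],[0,0,0],50],[[35,24,0],[0,0,0],50],[[35,24,0],[0,0,0],50],[[35,24,10],[0,0,0],50],[[35,24,20],[0,0,0],50],[[0,0,0],[0,0,0],50],[[0,0,0],[0,0,0],50]]' | head -2
python3 -c "
from h import *
for n in P:
  im=manip.capture(n);cv2.imwrite(f'pics/{n}1.png',im[:,:,::-1])
delta([.5587,.1663,.20],tgt(5.7,0))"
```

```text
t: 2.0
eef_pos: [0.4004, -0.1427, 0.2312]
t: 3.0
eef_pos: [0.5652, 0.1527, 0.2]
 t 3.1 pos [565.35 151.42 201.51] world d [-6.65 14.88 -1.51] tool d [15.42 -5.27  1.51] in target axes [15.47 -5.14  1.51] rotvec deg [-0.01  0.01 -0.46] F [-0.66  0.32  0.36] grip 0.49961329071563915 0.0
```

```bash
python3 -m jog '[[[15,-5,20],[0,0,-0.4],50],[[0,0,40],[0,0,0],50],[[0,0,35],[0,0,0],50],[[0,0,0],[0,0,0],50]]' | head -2
python3 - <<'E'
from h import *
a=manip.capture("top");b=manip.capture("scene")
f=lambda i,r,c:cv2.resize(i[r:r+75,c:c+100],(800,600),interpolation=cv2.INTER_CUBIC)
cv2.imwrite("pics/s2.png",np.vstack([cv2.resize(f(a,180,145),(600,450))[:300] if 0 else cv2.resize(a[192:242,150:250],(600,300),interpolation=cv2.INTER_CUBIC),cv2.resize(b[260:310,165:265],(600,300),interpolation=cv2.INTER_CUBIC)])[:,:,::-1])
delta([.5587,.1663,.105],tgt(5.7,0))
s=manip.observe();print(proj("scene",[s["eef_pos"]]),proj("top",[s["eef_pos"]]))
E
```

```text
t: 3.5
eef_pos: [0.5568, 0.1649, 0.1033]
 t 3.6 pos [559.42 165.57 107.64] world d [-0.72  0.73 -2.64] tool d [ 0.8  -0.65  2.64] in target axes [ 0.8  -0.65  2.64] rotvec deg [ 0.03  0.   -0.12] F [-0.02 -0.03  1.12] grip 0.500970904013066 0.0
[[209.2  273.42]] [[180.81 208.11]]
```

View pics/s2.png

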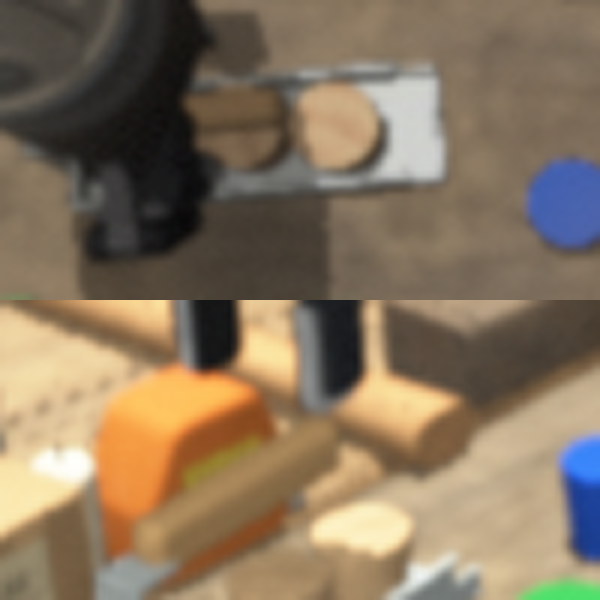

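The fingertips straddle the grip: tips at crop (208,362) and (318,408), grip ends at (155,540) and (322,435). I'll descend and grasp.

```bash
python3 -m jog '[[[0,0,25],[0,0,0],50],[[0,0,25],[0,0,0],50],[[0,0,0],[0,0,0],50],[[0,0,0],[0,0,0],50],[[0,0,0],[0,0,0],0],[[0,0,0],[0,0,0],0],[[0,0,0],[0,0,0],0],[[0,0,0],[0,0,0],0],[[0,0,0],[0,0,0],0],[[0,0,0],[0,0,0],0]]' 60
python3 -m jog '[[[0,0,0],[0,0,0],0],[[0,0,-5],[0,0,0],0],[[0,0,-10],[0,0,0],0],[[0,0,-15],[0,0,0],0],[[0,0,-20],[0,0,0],0],[[0,0,-20],[0,0,0],0],[[0,0,-20],[0,0,0],0],[[0,0,-20],[0,0,0],0],[[0,0,0],[0,0,0],0],[[0,0,0],[0,0,0],0]]' 90
python3 - <<'E'
from h import *
a=manip.capture("top");b=manip.capture("scene")
cv2.imwrite("pics/s3.png",np.vstack([cv2.resize(a[180:260,140:300],(640,320)),cv2.resize(b[220:290,165:305],(640,280),interpolation=cv2.INTER_CUBIC)])[:,:,::-1])
E
```

```text
t: 4.6
eef_pos: [0.56, 0.1665, 0.0581]
ee_rot: [0.671, 0.741, 0.001, 0.001]
contact_force: [-2.3, -0.5, 6.9]
grip_width: 0.153
grasp_force: 59.7
t: 5.6
eef_pos: [0.5592, 0.1665, 0.1664]
ee_rot: [0.671, 0.741, 0.0, 0.0]
contact_force: [-0.3, -0.9, -3.7]
grip_width: 0.147
grasp_force: 88.0
```

View pics/s3.png

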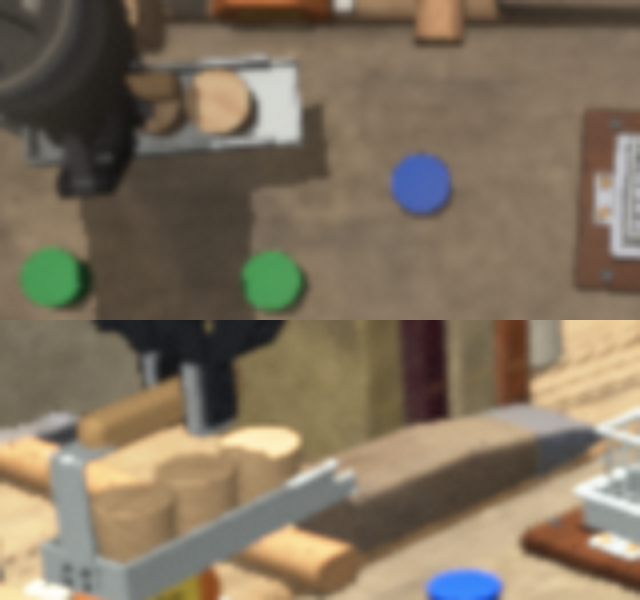

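The tray hangs level and all three bungs are on it. The nose corners are at crop (300,62) and (302,145), which is full-picture (215,195.5) and (215.5,216). I'll check the offset and compute the pour path.

Run:
```python
from h import *
np.set_printoptions(precision=1,suppress=True)
s=manip.observe();T=R.from_quat(s["ee_rot"])*tgt(0,0).inv()
for x in(23,-23):print(proj("top",[s["eef_pos"]+T.apply(np.array([x,-75,-48])/1e3)]))
B=np.array([.5211,-.1557,0]);Rb=R.from_euler('z',-2,degrees=True)
def pose(ny,nz,th):
    nose=B+Rb.apply([0,ny/1e3,0])+[0,0,nz/1e3]
    Rt=tgt(-2,th); return nose+(Rt*tgt(0,0).inv()).apply([0,.075,.056]),Rt
p,Rt=pose(32,165,0);delta(p,Rt)
prev=(p,Rt)
for ny,nz,th in[(32,150,6),(32,120,12),(32,92,12),(32,92,15),(32,92,18),(32,92,21),(32,92,24),(32,92,28),(32,92,32),(32,92,36),(32,92,39)]:
    q=pose(ny,nz,th);print(ny,nz,th,"pos",q[0]*1e3,"in prev axes",prev[1].inv().apply(q[0]-prev[0])*1e3,"new axes",q[1].inv().apply(q[0]-prev[0])*1e3,"rv",np.degrees((prev[1].inv()*q[1]).as_rotvec()));prev=q
```

```text
[[213.2 194.3]]
[[214.7 215.1]]
 t 5.7 pos [558.66 166.37 165.22] world d [ -33.83 -215.13   55.78] tool d [-210.75  -54.96  -55.67] in target axes [-216.18  -26.3   -55.78] rotvec deg [-0.1   0.01  7.66] F [ 0.02  0.47 -3.85] grip 0.148197803811922 88.02247881889343
32 150 6 pos [524.62 -55.03 213.53] in prev axes [-6.26  0.    7.47] new axes [-7.01  0.    6.77] rv [-0.  6.  0.]
32 120 12 pos [524.37 -62.04 190.37] in prev axes [-9.4 -0.  22.3] new axes [-11.68  -0.    21.2 ] rv [0. 6. 0.]
32 92 12 pos [524.37 -62.04 162.37] in prev axes [-5.82  0.   27.39] new axes [-5.82  0.   27.39] rv [0. 0. 0.]
32 92 15 pos [524.24 -65.8  165.5 ] in prev axes [-3.03  0.   -3.85] new axes [-2.83  0.   -4.  ] rv [-0.  3.  0.]
32 92 18 pos [524.1  -69.73 168.44] in prev axes [-3.03  0.   -3.85] new axes [-2.83  0.   -4.  ] rv [ 0.  3. -0.]
32 92 21 pos [523.96 -73.8  171.16] in prev axes [-3.03 -0.   -3.85] new axes [-2.83 -0.   -4.  ] rv [ 0.  3. -0.]
32 92 24 pos [523.81 -78.01 173.66] in prev axes [-3.03 -0.   -3.85] new axes [-2.83 -0.   -4.  ] rv [0. 3. 0.]
32 92 28 pos [523.61 -83.81 176.66] in prev axes [-4.09  0.   -5.1 ] new axes [-3.72  0.   -5.37] rv [0. 4. 0.]
32 92 32 pos [523.4  -89.81 179.23] in prev axes [-4.09 -0.   -5.1 ] new axes [-3.72 -0.   -5.37] rv [-0.  4. -0.]
32 92 36 pos [523.19 -95.98 181.39] in prev axes [-4.09  0.   -5.1 ] new axes [-3.72  0.   -5.37] rv [0. 4. 0.]
32 92 39 pos [ 523.02 -100.69  182.72] in prev axes [-3.03 -0.   -3.85] new axes [-2.83 -0.   -4.  ] rv [ 0.  3. -0.]
```

```bash
python3 -m jog '[[[0,0,-7],[0,0,1.2],0],[[0,0,-14],[0,0,2],0],[[0,0,-14],[0,0,2],0],[[0,0,-14],[0,0,1.5],0],[[0,0,-7],[0,0,1],0],[[0,0,0],[0,0,0],0]]' | head -2
python3 -m jog '[[[-8,-1,0],[0,0,0],0],[[-16,-2,0],[0,0,0],0],[[-24,-3,0],[0,0,0],0],[[-32,-4,0],[0,0,0],0],[[-32,-4,0],[0,0,0],0],[[-32,-4,0],[0,0,0],0],[[-32,-4,0],[0,0,0],0],[[-24,-3,0],[0,0,0],0],[[-12,-1,0],[0,0,0],0],[[-4,0,0],[0,0,0],0]]' | head -2
python3 -m jog '[[[0,0,0],[0,0,0],0],[[0,0,0],[0,0,0],0]]'
python3 - <<'E'
from h import *
a=manip.capture("top");b=manip.capture("scene")
cv2.imwrite("pics/s4.png",np.vstack([cv2.resize(a[185:275,240:400],(640,360)),cv2.resize(b[190:285,240:400],(640,380),interpolation=cv2.INTER_CUBIC)])[:600,:,::-1])
delta([.5249,-.0488,.221],tgt(-2,0))
E
```

```text
t: 6.3
eef_pos: [0.5595, 0.1665, 0.2229]
t: 7.3
eef_pos: [0.5249, -0.0502, 0.222]
t: 7.5
eef_pos: [0.5255, -0.0479, 0.2222]
ee_rot: [0.719, 0.695, 0.0, -0.0]
contact_force: [-0.2, 0.4, -2.4]
grip_width: 0.144
grasp_force: 88.1
 t 7.6 pos [525.62 -47.62 222.22] world d [-0.72 -1.18 -1.22] tool d [-1.21 -0.68  1.22] in target axes [-1.21 -0.68  1.22] rotvec deg [-0.   -0.01  0.03] F [-0.3  -0.15 -3.35] grip 0.1452466463427371 88.09295654296875
```

View pics/s4.png

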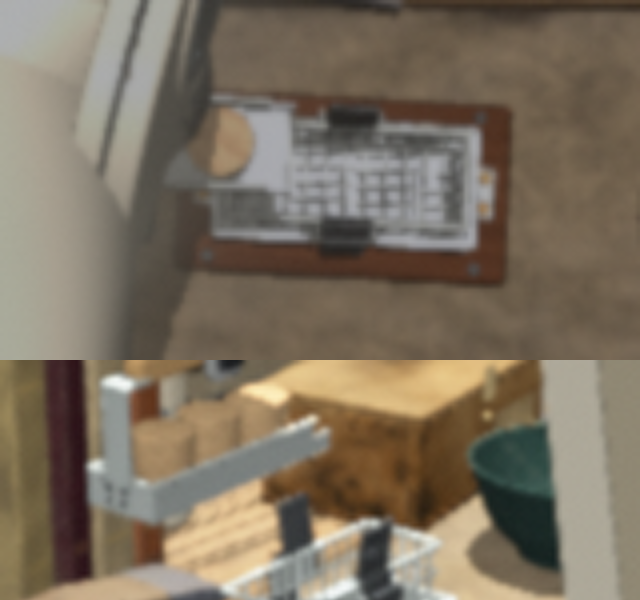

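The nose corners are at crop (293,102) and (287,187), that is (313.2,210.5) and (311.8,231.8). The pads are at crop (352,117) and (345,235), that is (328,214.2) and (326.2,243.8). I'll check these against the model.

Run:
```python
from h import *
np.set_printoptions(precision=1,suppress=True)
s=manip.observe();T=R.from_quat(s["ee_rot"])*tgt(0,0).inv()
for x in(23,-23):print("nose",proj("top",[s["eef_pos"]+T.apply(np.array([x,-75,-40])/1e3)]),proj("scene",[s["eef_pos"]+T.apply(np.array([x,-75,-40])/1e3)]))
B=np.array([.5211,-.1557,0]);Rb=R.from_euler('z',-2,degrees=True)
w=lambda m:B+Rb.apply(np.array(m)/1e3)
print("pads top",proj("top",[w([32,0,110]),w([-32,0,110])]),"scene",proj("scene",[w([32,0,110]),w([-32,0,110])]))
print("pan",proj("top",[w([36,78,38]),w([36,-78,38]),w([-36,-78,38]),w([-36,78,38])]))
```

```text
nose [[313.3 209.8]] [[306.3 199.4]]
nose [[312.4 232.1]] [[322.2 203.7]]
pads top [[327.9 212. ]
 [326.9 240.9]] scene [[312.8 224. ]
 [334.3 230.5]]
pan [[293.4 213.6]
 [359.4 216.4]
 [358.5 246.8]
 [292.1 244.1]]
```

The model agrees to about 1 px. I'll lower to the pre-pour pose at 12°, then tilt slowly.

```bash
python3 -m jog '[[[-3,0,4],[0,3,0],0],[[-3.3,0,4],[0,3,0],0],[[-5,0,11],[0,3,0],0],[[-5,0,11],[0,3,0],0],[[-3,0,14],[0,0,0],0],[[-3,0,14],[0,0,0],0],[[0,0,0],[0,0,0],0],[[0,0,0],[0,0,0],0]]'
python3 -m jog '[[[-3,0,-4],[0,3,0],0],[[-3,0,-4],[0,3,0],0],[[-2,0,-2.6],[0,2,0],0],[[-2,0,-2.6],[0,2,0],0],[[-2,0,-2.6],[0,2,0],0],[[-2,0,-2.6],[0,2,0],0],[[-4,0,-5],[0,4,0],0],[[-4,0,-5],[0,4,0],0],[[-4,0,-5],[0,4,0],0],[[-4,0,-5],[0,4,0],0]]'
python3 -m jog '[[[0,0,0],[0,1,0],0],[[0,0,0],[0,0,0],0],[[0,0,0],[0,0,0],0],[[0,0,0],[0,0,0],0],[[0,0,0],[0,0,0],0]]'
python3 - <<'E'
from h import *
a=manip.capture("top");b=manip.capture("scene")
cv2.imwrite("pics/s5.png",np.vstack([cv2.resize(a[195:265,260:400],(600,300)),cv2.resize(b[190:270,240:400],(600,300),interpolation=cv2.INTER_CUBIC)])[:600,:,::-1])
E
```

```text
t: 8.4
eef_pos: [0.5252, -0.0611, 0.1626]
ee_rot: [0.715, 0.691, 0.075, -0.073]
contact_force: [-0.0, -0.4, -2.2]
grip_width: 0.149
grasp_force: 88.2
t: 9.4
eef_pos: [0.5238, -0.1052, 0.1845]
ee_rot: [0.671, 0.648, 0.26, -0.249]
contact_force: [0.2, 0.8, -2.9]
grip_width: 0.147
grasp_force: 88.5
t: 9.9
eef_pos: [0.5236, -0.1039, 0.1846]
ee_rot: [0.669, 0.647, 0.264, -0.254]
contact_force: [-1.1, 0.0, -1.6]
grip_width: 0.149
grasp_force: 88.5
```

View pics/s5.png

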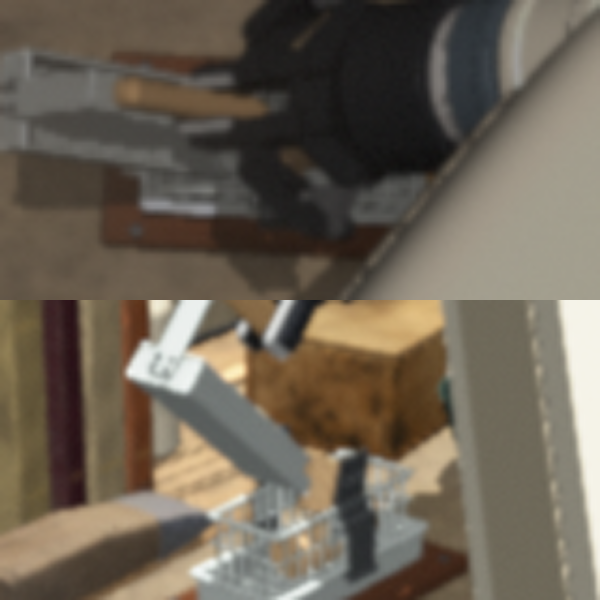

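The scene view shows the tray steeply nose-down. One bung, at crop (322,478), sits at the nose exit above the rim. I'll draw the tray back along its own floor and look.

```bash
python3 -m jog '[[[5,0,0],[0,0,0],0],[[10,0,0],[0,0,0],0],[[10,0,0],[0,0,0],0],[[10,0,0],[0,0,0],0],[[15,0,0],[0,0,0],0],[[15,0,0],[0,0,0],0],[[15,0,0],[0,0,0],0],[[0,0,0],[0,0,0],0],[[0,0,0],[0,0,0],0]]'
python3 - <<'E'
from h import *
a=manip.capture("top");b=manip.capture("scene")
cv2.imwrite("pics/s6.png",np.vstack([cv2.resize(a[195:265,260:400],(600,300)),cv2.resize(b[190:270,240:400],(600,300),interpolation=cv2.INTER_CUBIC)])[:600,:,::-1])
E
```

```text
t: 10.9
eef_pos: [0.5256, -0.0458, 0.2388]
ee_rot: [0.669, 0.647, 0.264, -0.254]
contact_force: [-0.1, -1.0, -1.8]
grip_width: 0.149
grasp_force: 88.5
```

View pics/s6.png

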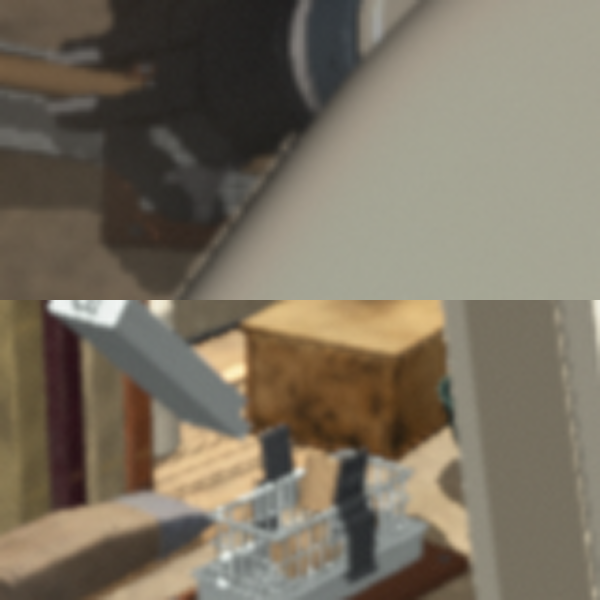

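One bung has stacked up between the pads at crop (318,478). First I'll put the tray back, then push that bung down.

```bash
python3 -m jog '[[[8,0,0],[0,-8,0],0],[[15,0,0],[0,-8,0],0],[[20,0,0],[0,-8,0],0],[[25,0,0],[0,-8,0],0],[[25,0,0],[0,-7,0],0],[[10,0,0],[0,0,0],0],[[0,0,0],[0,0,0],0],[[0,0,0],[0,0,0],0]]' | head -3
python3 - <<'E'
from h import *
delta([.560,.1665,.10],tgt(5.7,0))
E
```

```text
t: 11.8
eef_pos: [0.5289, 0.0474, 0.2744]
ee_rot: [0.719, 0.694, 0.025, -0.025]
 t 11.8 pos [528.86  47.37 274.44] world d [  31.14  119.13 -174.44] tool d [107.52  27.19 182.46] in target axes [115.45  42.81 174.44] rotvec deg [ 0.16 -4.06 -7.75] F [ 0.21 -0.01 -1.3 ] grip 0.1446673404822808 88.42017531394958
```

```bash
python3 -m jog '[[[0,0,0],[0,-4,0],0],[[0,0,0],[0,0,-7.7],0],[[20,8,10],[0,0,0],0],[[35,12,30],[0,0,0],0],[[35,12,40],[0,0,0],0],[[20,8,40],[0,0,0],0],[[5,3,35],[0,0,0],0],[[0,0,15],[0,0,0],0],[[0,0,0],[0,0,0],0],[[0,0,0],[0,0,0],0]]' | head -3
python3 - <<'E'
from h import *
delta([.560,.1665,.0585],tgt(5.7,0))
E
```

```text
t: 12.8
eef_pos: [0.5602, 0.162, 0.1085]
ee_rot: [0.672, 0.74, -0.0, -0.001]
 t 12.8 pos [560.22 161.98 108.5 ] world d [ -0.22   4.52 -50.  ] tool d [ 4.5   0.27 50.  ] in target axes [ 4.52  0.23 50.  ] rotvec deg [-0.07 -0.02 -0.18] F [ 0.32 -1.3  -1.84] grip 0.14686029075870874 88.24911832809448
```

```bash
python3 -m jog '[[[4,0,15],[0,0,0],0],[[0,0,15],[0,0,0],0],[[0,0,10],[0,0,0],0],[[0,0,5],[0,0,0],0],[[0,0,2],[0,0,0],0],[[0,0,0],[0,0,0],0],[[0,0,0],[0,0,0],0]]'
```

```text
t: 13.5
eef_pos: [0.5597, 0.1676, 0.0623]
ee_rot: [0.671, 0.741, 0.0, 0.0]
contact_force: [0.1, -0.6, -1.3]
grip_width: 0.146
grasp_force: 88.5
```

```bash
python3 -m jog '[[[0,0,1.5],[0,0,0],0],[[0,0,1],[0,0,0],0],[[0,0,0],[0,0,0],0]]'
python3 -m jog '[[[0,0,1],[0,0,0],0],[[0,0,0],[0,0,0],0],[[0,0,0],[0,0,0],0]]'
```

```text
t: 13.8
eef_pos: [0.5593, 0.1676, 0.0591]
ee_rot: [0.671, 0.741, -0.0, -0.0]
contact_force: [-0.3, -0.1, -1.7]
grip_width: 0.146
grasp_force: 88.5
t: 14.1
eef_pos: [0.5594, 0.1676, 0.0583]
ee_rot: [0.671, 0.741, 0.0, 0.0]
contact_force: [0.3, -0.8, 0.2]
grip_width: 0.148
grasp_force: 88.7
```

```bash
python3 -m jog '[[[0,0,0.7],[0,0,0],0],[[0,0,0],[0,0,0],0],[[0,0,0],[0,0,0],22],[[0,0,0],[0,0,0],40],[[0,0,0],[0,0,0],50],[[0,0,0],[0,0,0],50],[[0,0,0],[0,0,0],50]]'
python3 -m jog '[[[0,0,-15],[0,0,0],50],[[0,0,-30],[0,0,0],50],[[0,0,-40],[0,0,0],50],[[0,0,-40],[0,0,0],50],[[0,0,-30],[0,0,0],0],[[0,0,0],[0,0,0],0],[[0,0,0],[0,0,0],0]]'
python3 - <<'E'
from h import *
a=manip.capture("top");b=manip.capture("scene")
f=lambda i,w,h:cv2.resize(i,(w,h),interpolation=cv2.INTER_CUBIC)
im=np.vstack([np.hstack([f(a[195:265,265:385],480,280),f(a[190:260,145:225],320,280)]),np.hstack([f(b[200:280,260:380],480,320),f(b[260:340,170:250],320,320)])])
cv2.imwrite("pics/s7.png",im[:,:,::-1])
E
```

```text
t: 14.8
eef_pos: [0.5594, 0.1676, 0.0573]
ee_rot: [0.671, 0.741, -0.0, -0.0]
contact_force: [0.4, 0.3, -0.7]
grip_width: 0.498
grasp_force: 0.0
t: 15.5
eef_pos: [0.5595, 0.1676, 0.2127]
ee_rot: [0.671, 0.741, 0.0, 0.0]
contact_force: [-0.2, -1.1, 0.1]
grip_width: 0.007
grasp_force: 0.0
```

View pics/s7.png

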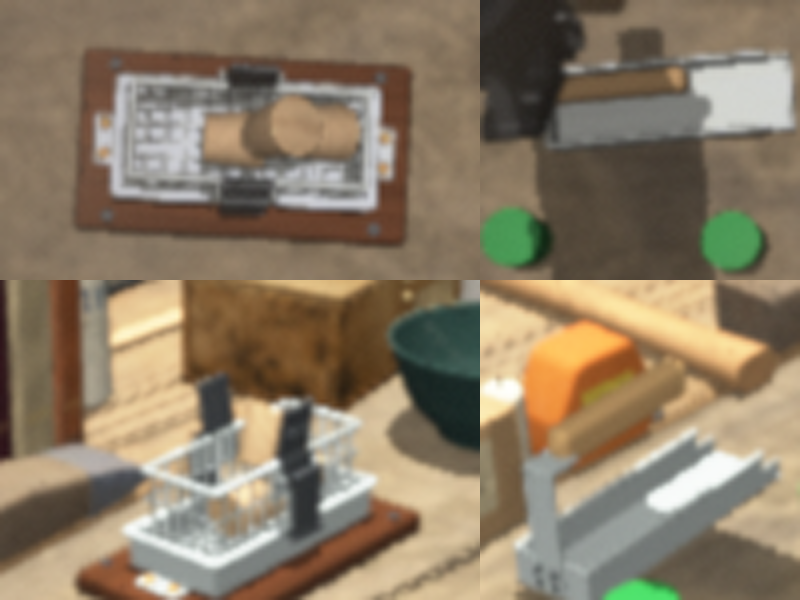

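Tray stands empty and flat (lower right). In the basket two bungs lie on their sides (top crop x 205–250 and 310–360) and the third leans on top at (297,125). The left (+y) end is empty. I'll work out a sweep of the top bung toward +y with shut fingers.

Run:
```python
from h import *
np.set_printoptions(precision=1,suppress=True)
B=np.array([.5211,-.1557,0]);Rb=R.from_euler('z',-2,degrees=True)
def back(u,v,z):
    p=P["top"];n=cv2.undistortPoints(np.array([[[u,v]]],float),p["K"],p["distortion"])[0,0]
    d=R.from_quat(p["attitude"]).apply([*n,1]);return p["position"]+d*(z-p["position"][2])/d[2]
for nm,(x,y),z in[("top",(297,125),.095),("topR",(323,125),.095),("topL",(270,120),.095),("low left edge",(204,138),.045),("low right edge",(361,132),.045)]:
    w=back(265+x/4-.4,195+y/4-.4,z);print(nm,w*1e3,"basket",Rb.inv().apply(w-B)*1e3)
print(proj("scene",[B+Rb.apply([0.003,y/1e3,z]) for y,z in((-14,.06),(-14,.09),(-14,.1))]))
for y in(-50,20):
  w=B+Rb.apply([0.0,y/1e3,0]);delta([w[0],w[1],.14],tgt(-2,0),str(y))
```

```text
top [ 524.3 -182.    95. ] basket [  4.1 -26.2  95. ]
topR [ 524.4 -196.5   95. ] basket [  4.8 -40.7  95. ]
topL [ 527.  -166.9   95. ] basket [  6.3 -11.   95. ]
low left edge [ 522.6 -131.3   45. ] basket [ 0.7 24.5 45. ]
low right edge [ 526.8 -223.2   45. ] basket [  8.1 -67.3  45. ]
[[325.9 244.6]
 [326.  233. ]
 [326.  229.1]]
-50 t 15.6 pos [558.86 167.52 211.22] world d [ -39.51 -373.19  -71.22] tool d [-367.47  -75.96   71.39] in target axes [-374.34  -26.46   71.22] rotvec deg [-0.11  0.01  7.66] F [-0.26 -0.31  0.51] grip -0.0019199180812363187 0.0
20 t 15.6 pos [558.86 167.52 211.22] world d [ -37.06 -303.23  -71.22] tool d [-298.1   -66.64   71.37] in target axes [-304.34  -26.46   71.22] rotvec deg [-0.11  0.01  7.66] F [-0.26 -0.31  0.51] grip -0.0019199180812363187 0.0
```

```bash
python3 -m jog '[[[0,0,0],[0,0,7.6],0],[[-45,-2,0],[0,0,0],0],[[-45,-3,0],[0,0,0],0],[[-45,-3,0],[0,0,0],0],[[-45,-3,0],[0,0,0],0],[[-45,-3,0],[0,0,0],0],[[-45,-3,0],[0,0,0],0],[[-45,-3,0],[0,0,0],0],[[-45,-3,0],[0,0,0],0],[[-20,0,0],[0,0,0],0]]' | head -2
python3 -m jog '[[[0,0,0],[0,0,0],0],[[0,0,0],[0,0,0],0]]' | head -2
python3 - <<'E'
from h import *
B=np.array([.5211,-.1557,0]);Rb=R.from_euler('z',-2,degrees=True)
w=B+Rb.apply([.003,-.057,0.084]);delta(w,tgt(-2,0))
E
```

```text
t: 16.6
eef_pos: [0.5223, -0.2146, 0.2108]
t: 16.8
eef_pos: [0.523, -0.2112, 0.2112]
 t 16.8 pos [ 522.99 -211.24  211.2 ] world d [  -0.88   -1.53 -127.2 ] tool d [ -1.74  -0.57 127.2 ] in target axes [ -1.56  -0.83 127.2 ] rotvec deg [-0.11 -0.08 -0.  ] F [-0.64  1.4  -0.03] grip 0.0017430860057721731 0.0
```

```bash
python3 -m jog '[[[-1.5,-0.8,30],[0,0,0],0],[[0,0,30],[0,0,0],0],[[0,0,30],[0,0,0],0],[[0,0,20],[0,0,0],0],[[0,0,17],[0,0,0],0],[[0,0,0],[0,0,0],0],[[0,0,0],[0,0,0],0]]' | grep -v rot
python3 -m jog '[[[6,0,0],[0,0,0],0],[[6,0,0],[0,0,0],0],[[6,0,0],[0,0,0],0],[[6,0,0],[0,0,0],0],[[0,0,0],[0,0,0],0]]' | grep -v rot
python3 -m jog '[[[6,0,0],[0,0,0],0],[[6,0,0],[0,0,0],0],[[6,0,0],[0,0,0],0],[[6,0,0],[0,0,0],0],[[0,0,0],[0,0,0],0]]' | grep -v rot
```

```text
t: 17.5
eef_pos: [0.5227, -0.2117, 0.0856]
contact_force: [0.1, -0.1, 0.5]
grip_width: -0.003
grasp_force: 0.0
t: 18.0
eef_pos: [0.5244, -0.189, 0.0869]
contact_force: [0.0, -2.3, 5.5]
grip_width: -0.002
grasp_force: 3.3
t: 18.5
eef_pos: [0.5286, -0.1709, 0.0925]
contact_force: [-4.9, -21.0, 43.8]
grip_width: 0.002
grasp_force: 21.2
```

The force is climbing because the bung is wedged under the tips, so I'll back off upward at once.

```bash
python3 -m jog '[[[0,0,-15],[0,0,0],0],[[0,0,-25],[0,0,0],0],[[0,0,-40],[0,0,0],0],[[0,0,-40],[0,0,0],0],[[0,0,0],[0,0,0],0]]' | grep -v rot
python3 -m jog '[[[-40,-10,-20],[0,0,0],0],[[-45,0,-20],[0,0,0],0],[[-45,0,0],[0,0,0],0],[[-45,0,0],[0,0,0],0],[[0,0,0],[0,0,0],0]]' | grep -v rot
python3 - <<'E'
from h import *
a=manip.capture("top");b=manip.capture("scene")
cv2.imwrite("pics/t8.png",a[:,:,::-1]);cv2.imwrite("pics/sc8.png",b[:,:,::-1])
# wood colour rows
hsv=cv2.cvtColor(b,cv2.COLOR_RGB2HSV)
old=cv2.imread("pics/top0.png")[:,:,::-1]
d=np.abs(a.astype(int)-old).max(2)
print("top changed px vs empty basket, rows 205-250, cols 285-370")
for r in range(206,252,2):print(r,''.join('#' if x>40 else '.' for x in d[r,286:370]))
o2=cv2.imread("pics/scene0.png")[:,:,::-1];d2=np.abs(b.astype(int)-o2).max(2)
print("scene cols 285-365")
for r in range(220,285,2):print(r,''.join('#' if x>40 else '.' for x in d2[r,285:365]))
E
```

```text
t: 19.0
eef_pos: [0.5261, -0.1654, 0.2109]
contact_force: [0.8, 0.1, 0.8]
grip_width: -0.001
grasp_force: 0.0
t: 19.5
eef_pos: [0.5077, -0.344, 0.2439]
contact_force: [0.3, 0.9, 0.4]
grip_width: -0.003
grasp_force: 0.0
top changed px vs empty basket, rows 205-250, cols 285-370
206 ....................................................................................
208 ....................................................................................
210 ....................................................................................
212 ....................................................................................
214 ..................#.................................................................
216 ....................................................................................
218 .......................................########.....................................
220 .....................................###########....................................
222 ..........................#...######.....#..###....##..#............................
224 ................#
[... 3348 characters left out ...]
....................
270 ................................................................................
272 ................................................................................
274 ................................................................................
276 ................................................................................
278 ................................................................................
280 ................................................................................
282 ................................................................................
284 ................................................................................
```

Run:
```python
from h import *
im=np.hstack([cv2.resize(cv2.imread("pics/t8.png")[200:260,285:365],(400,300),interpolation=cv2.INTER_CUBIC),cv2.resize(cv2.imread("pics/sc8.png")[215:275,285:365],(400,300),interpolation=cv2.INTER_CUBIC)])
cv2.imwrite("pics/s8.png",im)
B=np.array([.5211,-.1557,0]);Rb=R.from_euler('z',-2,degrees=True)
delta(B+Rb.apply([.0,-.045,0.068]),tgt(-2,0))
```

```text
t 19.6 pos [ 507.95 -340.05  244.43] world d [  11.58  139.38 -176.43] tool d [139.51   6.77 176.58] in target axes [139.7    6.71 176.43] rotvec deg [-0.06 -0.06 -0.05] F [-0.42  0.76  0.9 ] grip 0.0005501367043113061 0.0
```

View pics/s8.png

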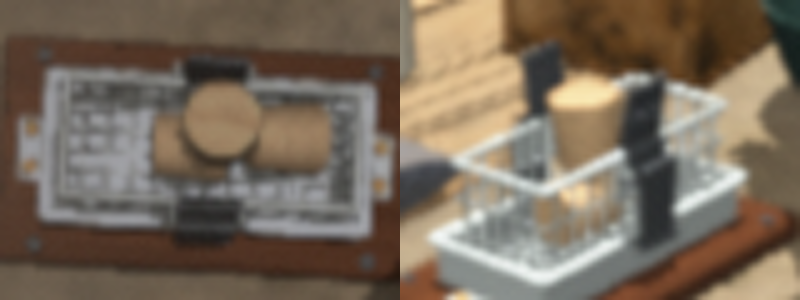

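The last allowed view shows the third bung standing upright on the two lying ones, at top crop (222,120), with the left end empty. I'll sweep it sideways toward +y with the tips lower this time, watching the force.

```bash
python3 -m jog '[[[40,4,0],[0,0,0],0],[[45,4,0],[0,0,0],0],[[40,4,20],[0,0,0],0],[[14.5,0,30],[0,0,0],0],[[0,0,40],[0,0,0],0],[[0,0,40],[0,0,0],0],[[0,0,30],[0,0,0],0],[[0,0,15],[0,0,0],0],[[0,0,0],[0,0,0],0],[[0,0,0],[0,0,0],0]]' | grep -v rot
python3 -m jog '[[[5,0,0],[0,0,0],0],[[5,0,0],[0,0,0],0],[[5,0,0],[0,0,0],0],[[5,0,0],[0,0,0],0]]' | grep -v rot
```

```text
t: 20.6
eef_pos: [0.5252, -0.1995, 0.0711]
contact_force: [-0.2, -0.7, 0.6]
grip_width: -0.001
grasp_force: 0.0
t: 21.0
eef_pos: [0.5259, -0.18, 0.071]
contact_force: [0.9, -0.4, 0.9]
grip_width: 0.003
grasp_force: 0.2
```

```bash
python3 -m jog '[[[5,0,0],[0,0,0],0],[[5,0,0],[0,0,0],0]]' | grep -v rot
python3 -m jog '[[[5,0,0],[0,0,0],0],[[5,0,0],[0,0,0],0]]' | grep -v rot
python3 -m jog '[[[5,0,0],[0,0,0],0],[[5,0,0],[0,0,0],0]]' | grep -v rot
```

```text
t: 21.2
eef_pos: [0.5261, -0.1701, 0.0706]
contact_force: [0.7, -0.8, 0.1]
grip_width: 0.002
grasp_force: 0.2
t: 21.4
eef_pos: [0.5264, -0.1601, 0.0704]
contact_force: [0.1, -0.2, 0.1]
grip_width: -0.004
grasp_force: 0.1
t: 21.6
eef_pos: [0.5267, -0.15, 0.0704]
contact_force: [-0.4, 0.3, -0.0]
grip_width: -0.001
grasp_force: 0.0
```

Forces are negligible. I'll carry on a little further, then lift, step aside and measure.

```bash
python3 -m jog '[[[5,0,0],[0,0,0],0],[[5,0,0],[0,0,0],0]]' | grep -v rot
python3 -m jog '[[[5,0,0],[0,0,0],0],[[5,0,0],[0,0,0],0]]' | grep -v rot
python3 -m jog '[[[0,0,-20],[0,0,0],0],[[0,0,-40],[0,0,0],0],[[0,0,-50],[0,0,0],0],[[0,0,-40],[0,0,0],0],[[-45,-8,0],[0,0,0],50],[[-45,0,0],[0,0,0],100],[[-45,0,0],[0,0,0],100],[[-45,0,0],[0,0,0],100],[[-30,0,0],[0,0,0],100],[[0,0,0],[0,0,0],100]]' | grep -v rot
cat > d.py <<'E'
from h import *
import sys
a=manip.capture("top");b=manip.capture("scene")
n=sys.argv[1];cv2.imwrite(f"pics/t{n}.png",a[:,:,::-1]);cv2.imwrite(f"pics/sc{n}.png",b[:,:,::-1])
for nm,i,o,rr,cc in(("top",a,"top0",range(206,250,2),(286,366)),("scene",b,"scene0",range(220,285,2),(285,365))):
    w=i[:,:,0].astype(int)-i[:,:,2]; wo=cv2.imread(f"pics/{o}.png").astype(int); wo=wo[:,:,2]-wo[:,:,0]
    print(nm)
    for r in rr:print(r,''.join('#' if w[r,c]>45 and w[r,c]-wo[r,c]>15 else '.' for c in range(*cc)))
E
python3 d.py 9
```

```text
t: 21.8
eef_pos: [0.527, -0.1403, 0.0704]
contact_force: [0.1, -2.9, 0.5]
grip_width: -0.006
grasp_force: 0.9
t: 22.0
eef_pos: [0.5274, -0.1326, 0.0706]
contact_force: [-3.3, -26.9, -2.3]
grip_width: -0.005
grasp_force: 11.5
t: 23.0
eef_pos: [0.5118, -0.3434, 0.2193]
contact_force: [-0.2, 0.8, -0.6]
grip_width: 0.994
grasp_force: 0.0
top
206 ................................................................................
208 ................................................................................
210 ................................................................................
212 ................................................................................
214 ................................................................................
216 ................................................................................
218 ................................................................................
220 ...................##...........................................................
222 ...................#####...........................########.................
[... 3220 characters left out ...]
....................
270 ...................................................#............................
272 ................................................................................
274 ................................................................................
276 ................................................................................
278 ................................................................................
280 ................................................................................
282 ................................................................................
284 ................................................................................
```

The bungs now lie separately in a row with nothing standing between the pads (highest wood at scene row 244). Next is the clip grasp.

```bash
python3 - <<'E'
from h import *
B=np.array([.5211,-.1557,0]);Rb=R.from_euler('z',-2,degrees=True)
print(proj("scene",[B+Rb.apply([0,.045,z]) for z in(.057,.077,.09)]))
delta([.5211,-.1557,.16],tgt(-2,0))
E
python3 -m jog '[[[40,3,0],[0,0,0],100],[[45,3,0],[0,0,0],100],[[45,2,0],[0,0,0],100],[[40,2,0],[0,0,0],100],[[15,0,0],[0,0,0],100],[[0,0,20],[0,0,0],100],[[0,0,20],[0,0,0],100],[[0,0,0],[0,0,0],100],[[0,0,0],[0,0,0],100]]'|head -2
python3 - <<'E'
from h import *
delta([.5211,-.1557,.075],tgt(-2,0))
E
```

```text
[[311.15705342 254.12038897]
 [311.14031931 246.22781438]
 [311.12929854 241.04359616]]
 t 23.1 pos [ 512.1  -340.17  219.92] world d [  9.   184.47 -59.92] tool d [184.61   2.53  60.12] in target axes [184.67   2.55  59.92] rotvec deg [-0.03 -0.06 -0.02] F [-0.24 -0.31 -0.34] grip 0.9992352099484597 0.0
t: 24.0
eef_pos: [0.5285, -0.1551, 0.1809]
 t 24.0 pos [ 528.46 -155.06  180.93] world d [  -7.36   -0.64 -105.93] tool d [ -0.91  -7.31 105.93] in target axes [ -0.9   -7.33 105.93] rotvec deg [-0.01 -0.01  0.09] F [ 0.67 -0.07  0.39] grip 0.9985023432636194 0.0
```

```bash
python3 -m jog '[[[-1,-7.3,0],[0,0,0],100],[[0,0,20],[0,0,0],100],[[0,0,20],[0,0,0],100],[[0,0,0],[0,0,0],100],[[0,0,0],[0,0,0],100]]'|head -2
python3 - <<'E'
from h import *
B=np.array([.5211,-.1557,0]);Rb=R.from_euler('z',-2,degrees=True)
b=manip.capture("scene");cv2.imwrite("pics/sc10.png",b[:,:,::-1])
delta([.5211,-.1557,.075],tgt(-2,0))
s=manip.observe();T=R.from_quat(s["ee_rot"])
print(proj("scene",s["eef_pos"]+T.apply([[0,y,-.013] for y in(-.0425,-.0575,.0425,.0575)])),proj("scene",[B+Rb.apply([x,0,.11]) for x in(.0345,-.0345)]))
g=b.mean(2).astype(int)
for r in range(196,246,2):print(r,''.join('#' if g[r,c]<75 else ('+' if g[r,c]<110 else '.') for c in range(295,355)))
E
```

```text
t: 24.5
eef_pos: [0.5212, -0.1566, 0.1414]
 t 24.55 pos [ 521.57 -156.65  141.8 ] world d [ -0.47   0.95 -66.8 ] tool d [ 0.97 -0.59 66.8 ] in target axes [ 0.93 -0.5  66.8 ] rotvec deg [0.08 0.03 0.04] F [ 0.81  0.49 -0.59] grip 0.9976320842232345 0.0
[[338.36 213.16]
 [343.73 214.65]
 [309.37 205.08]
 [304.48 203.72]] [[311.94 223.79]
 [335.14 230.8 ]]
196 ++++++###+++#####+........................#############+....
198 +####+..++++#####+.........................########+........
200 +........+.+#####+++++++++..................+#####+........+
202 ...........+#####++++++++++++++++++++.......+#####+....++#++
204 ...........+####++++++++++++++++++++++++++..+######+++######
206 ...........++++++++++++++++++++++#+++####+..+###############
208 ............+++++++++++++++++++++#+++####+..+###############
210 ...........+++++++++++++++++++###########+..+###############
212 ...........++++++++++++++++++++++++++++#++..++##++##########
214 ...........+++++++++++########+++++++++++++..++++###########
216 ...........++++++++++++#########++++++++++##################
218 ...........++++++++++###
[... 181 characters left out ...]
++################################+++#############
226 .............+##############################++#############+
228 .............+#######++++++++###########################+...
230 ..............#######+..........+......+#############+......
232 ..............#######+..............++###+.....+##++........
234 ..............+######+............+######+..................
236 ..............+######+............#######...................
238 .............++##+...............+######+...................
240 .................................+######+...................
242 .................................+#######+..................
244 .................................+########..................
```

```bash
python3 -m jog '[[[0,0,20],[0,0,0],100],[[0,0,20],[0,0,0],100],[[0,0,15],[0,0,0],100],[[0,0,10],[0,0,0],100],[[0,0,0],[0,0,0],100],[[0,0,0],[0,0,0],100]]'
python3 -m jog '[[[0,0,0],[0,0,0],75],[[0,0,0],[0,0,0],70],[[0,0,0],[0,0,0],60],[[0,0,0],[0,0,0],50],[[0,0,0],[0,0,0],40],[[0,0,0],[0,0,0],40]]' 40
```

```text
t: 25.15
eef_pos: [0.5217, -0.1565, 0.0763]
ee_rot: [0.719, 0.695, 0.0, 0.0]
contact_force: [0.1, 0.3, 1.0]
grip_width: 0.998
grasp_force: 0.0
t: 25.75
eef_pos: [0.5219, -0.1566, 0.0768]
ee_rot: [0.719, 0.695, 0.0, 0.001]
contact_force: [0.2, 0.8, 9.1]
grip_width: 0.606
grasp_force: 40.5
```

Squeezed: opening about 0.61, 40 N. Now a slow straight lift.

```bash
python3 -m jog '[[[0,0,0],[0,0,0],30],[[0,0,0],[0,0,0],30],[[0,0,-3],[0,0,0],30],[[0,0,-4],[0,0,0],30],[[0,0,-4],[0,0,0],30],[[0,0,0],[0,0,0],30]]' 50
```

```text
t: 26.35
eef_pos: [0.5214, -0.1563, 0.0869]
ee_rot: [0.719, 0.695, 0.0, 0.0]
contact_force: [0.8, -0.5, -4.3]
grip_width: 0.598
grasp_force: 53.3
```

Force is −4.3 N, which is just the weight, so it is unlocked.

```bash
python3 -m jog '[[[0,0,-6],[0,0,0],30],[[0,0,-8],[0,0,0],30],[[0,0,-10],[0,0,0],30],[[0,0,-12],[0,0,0],30],[[0,0,-12],[0,0,0],30],[[0,0,-12],[0,0,0],30],[[0,0,-12],[0,0,0],30],[[0,0,-10],[0,0,0],30],[[0,0,-5],[0,0,0],30],[[0,0,-2],[0,0,0],30]]'
python3 -m jog '[[[0,0,0],[0,0,0],30],[[0,0,0],[0,0,0],30],[[0,0,0],[0,0,0],30]]'
python3 - <<'E'
from h import *
b=manip.capture("scene");a=manip.capture("top");cv2.imwrite("pics/sc11.png",b[:,:,::-1]);cv2.imwrite("pics/t11.png",a[:,:,::-1])
B=np.array([.5211,-.1557,.1]);Rb=R.from_euler('z',-2,degrees=True)
print("expected rim corners scene",proj("scene",[B+Rb.apply([x,y,.077]) for x,y in((.028,.068),(-.028,.068),(-.028,-.068))]))
print("expected bottom",proj("scene",[B+Rb.apply([x,y,.019]) for x,y in((.028,.068),(-.028,.068),(-.028,-.068))]))
g=b.astype(int)
def ch(p):
    r,gg,bb=p;return 'w' if r-bb>45 and r>140 else('#' if min(p)>150 else('k' if max(p)<70 else '.'))
for r in range(178,262,2):print(r,''.join(ch(g[r,c]) for c in range(282,372)))
E
```

```text
t: 27.35
eef_pos: [0.5214, -0.1564, 0.176]
ee_rot: [0.719, 0.695, 0.0, 0.0]
contact_force: [0.7, 0.0, -3.6]
grip_width: 0.604
grasp_force: 53.3
t: 27.65
eef_pos: [0.521, -0.1562, 0.1749]
ee_rot: [0.719, 0.695, -0.0, -0.0]
contact_force: [-1.2, -0.0, -4.0]
grip_width: 0.602
grasp_force: 53.3
expected rim corners scene [[294.77036692 205.2155698 ]
 [314.28108421 210.74169144]
 [350.87851381 195.1730903 ]]
expected bottom [[295.128281   229.34024159]
 [314.27191817 235.4110501 ]
 [350.21590013 218.25670811]]
178 ........................kkkkkkkkkkkk...........kkkkkkkkkkkkkkkkkkk.wwwwwwwwwwwwww.........
180 ..........................kkkkkkkkk.............kkkkkkkkkkkkkkkkk.wwwwwwwwwwwwww..........
182 ...........................k..kkkkkk.............kkkkkkkkkkkkkkkk.wwwwwwwwwwwwwwww........
184 ...............................kkkkk.......wwwwww.kkkkkkkkkkk..wwwwwwwwwwwwwwwwwwww.......
186 ..............................kkkkkkk..wwwwwwwwww.kkkkkkkk.wwwwwwwwwwwwwwwwwwwwwwww.......
188 ##..........................kkkkkkkk.wwwwwwwwwwww...kkkkkk.wwwwwwwwwwwwwwwwwwwwwwww.......
190 ###............
[... 2700 characters left out ...]
###########wwwwwwwwwwwwwwwwwwww....
248 ...............wwwwwwwwwwwwwwwwwwww########..................###########wwwwwwwwwwwwwwww#.
250 ..............wwwwwwwwwwwwwwwww########...........................#######wwwwwwwwwwwwwww..
252 ...k.kkkk...wwwwwwwwwwwwwww....###............###########.....#########wwwwwwwwwwwwwwwwww.
254 .kkkkkk.....wwwwwwwwwww##.................#####################..#.....wwwwwwwwwwwwwwwwww.
256 kkkk......wwwwwwww#######..............#######.#############.............wwwwwwwwwwwwwwww.
258 ......wwwwwwww########.............#########...#########..........................wwwwwww.
260 ..wwwwwwww########...............########..#..#...###..............................wwwwww.
```

The lifted basket's rim corners, at about (294,206), (313,212) and (348,196), match the prediction for level and 10 cm up. The measured weight fits the basket with three bungs. Handing in.

```bash
python3 -c "
from plant import manip
print(manip.hand_in())"
```

```text
the job is handed in; nothing more can be done
None
```

I handed the job in at about 28 s, with the empty tray flat on the bench and the basket held by its squeezed clips, level, about 10 cm up with the three bungs inside; nudging a stacked bung down into it put 44 to 49 N on the fingertips for a moment, above the 40 N set for the arm and gripper body.

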